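Check both tilt plates of the pitch gauge against their scale marks

TASK

Check the springs of the two tilt mounts, the big one first and then the small one: with the fingertips press down on the rubber pad at the plate's spring-backed corner until the tip of the pointer stands between the two bars of the rider on its scale, keep it there for a good second, then let go so that the plate springs back level before you go on. Do not let the pointer rise past the rider's upper bar, do not touch the pointers, press only one plate at a time, and leave the things standing around where they are. Finish with both plates level and the hand clear.

Things in the scene. Friction and masses are not known exactly. Their poses are not given: they have to be found in the camera images.
- big_mount: The big tilt mount (thumb pitch): grey T-shaped base, 12 mm high, fixed, with a square aluminium plate (110 mm sides, 8 mm thick) set cornerwise on two ball posts. Origin on the counter under the pivot line, which runs level along y, 60 mm up. Pad corner towards -x (roughly to the robot), pointer towards +x. The mounts differ in size and may stand left or right.
- big_plate (a joint): Tilt of the big plate in rad: 0 level at rest on its stop, grows as the pad corner is pressed down (pad sinks 66 mm x sin, pointer tip rises 160 mm x sin); mechanical limit 0.42. A spring brings it back to 0 by itself; pressing the middle of the pad takes about 2 N to start moving and about 9 N at a tilt of 0.3 rad.
- big_pad: Black rubber press pad, a 22 mm disc standing 4 mm proud of the big plate at its spring-backed corner, the one nearest the robot. Origin at the centre of its top face, 66 mm from the pivot line towards the mount's -x, 68 mm above the counter at rest; tilts with the plate.
- big_pointer: Thin black pointer rod, 5 mm diameter, running out level from the big plate's far corner. Origin at its tip, 160 mm from the pivot line towards the mount's +x, 60 mm above the counter at rest; it rises past the upright scale plate as the pad is pressed.
- big_rider: Brass rider fixed on the big mount's upright scale plate (32 mm wide, top at 152 mm, on the pointer's +y side): two level bars, 3 mm thick, ending 2.5 mm beside the pointer, one above the other, 18 mm gap (upper bar 9 to 12 mm above the origin, lower one as far below). Origin mid-gap in the pointer's vertical plane, 139 mm along the mount's +x; height varies. Does not obstruct the pointer.
- small_mount: The small tilt mount (finger pitch): grey T-shaped base, 12 mm high, fixed, with a square aluminium plate (80 mm sides, 8 mm thick) set cornerwise on two ball posts. Origin on the counter under the pivot line, which runs level along y, 60 mm up. Pad corner towards -x (roughly to the robot), pointer towards +x. The mounts differ in size and may stand left or right.
- small_plate (a joint): Tilt of the small plate in rad: 0 level at rest on its stop, grows as the pad corner is pressed down (pad sinks 46 mm x sin, pointer tip rises 120 mm x sin); mechanical limit 0.42. A spring brings it back to 0 by itself; pressing the middle of the pad takes about 2 N to start moving and about 8 N at a tilt of 0.3 rad.
- small_pad: Black rubber press pad, a 22 mm disc standing 4 mm proud of the small plate at its spring-backed corner, the one nearest the robot. Origin at the centre of its top face, 46 mm from the pivot line towards the mount's -x, 68 mm above the counter at rest; tilts with the plate.
- small_pointer: Thin black pointer rod, 5 mm diameter, running out level from the small plate's far corner. Origin at its tip, 120 mm from the pivot line towards the mount's +x, 60 mm above the counter at rest; it rises past the upright scale plate as the pad is pressed.
- small_rider: Brass rider fixed on the small mount's upright scale plate (32 mm wide, top at 152 mm, on the pointer's +y side): two level bars, 3 mm thick, ending 2.5 mm beside the pointer, one above the other, 18 mm gap (upper bar 9 to 12 mm above the origin, lower one as far below). Origin mid-gap in the pointer's vertical plane, 99 mm along the mount's +x; height varies. Does not obstruct the pointer.
- thumb_slug: Matte black thumb slug, upright cylinder 33 mm diameter, 60 mm high; loose bystander. Origin at the centre of its underside.
- finger_insert: Red plastic finger insert, upright tube 27 mm diameter, 30 mm high; loose bystander. Origin at the centre of its underside.
- cone_pilot: Brass cone pilot, point up, 34 mm diameter, 42 mm high; loose bystander. Origin at the centre of its underside.
- tape_roll: Roll of grey tape lying flat, 64 mm diameter, 25 mm high; loose bystander. Origin at the centre of its underside.
- glue_bottle: White glue bottle, upright, 36 mm diameter, 85 mm high; loose bystander. Origin at the centre of its underside.
- sanding_drum: Steel sanding drum, shank up, 28 mm diameter, 60 mm high; loose bystander. Origin at the centre of its underside.
Mind the look-alikes: they are no part of the job. Leave any pink look-alike of the small_mount alone.

How it is judged:
On the way, in this order (a step that is already met when the one before it is completed fails the run):
1. big plate pressed on its pad, pointer tip between the rider's bars, small plate level (z of big_pointer in the frame of big_rider between -0.0085 and 0.0085 m and contact force between the fingers and big_pad above 0.5 N and value of joint small_plate below 0.03 rad), for 0.7 s.
2. big plate let go and sprung back level (value of joint big_plate below 0.03 rad and contact force between the fingers and big_pad below 0.1 N), for 0.2 s.
3. small plate pressed on its pad, pointer tip between the rider's bars, big plate level (z of small_pointer in the frame of small_rider between -0.0085 and 0.0085 m and contact force between the fingers and small_pad above 0.5 N and value of joint big_plate below 0.03 rad), for 0.7 s.
4. small plate let go and sprung back level (value of joint small_plate below 0.03 rad and contact force between the fingers and small_pad below 0.1 N), for 0.2 s.
At the end, for the whole second after the job is handed in: Both plates are back level (tilt under 0.03 rad) and untouched, and every bystander stands upright within 20 mm of where it started. On the way each pointer tip stayed within 8.5 mm in height of the middle of its rider's gap for 0.7 s, pressed by the fingers on the pad, the big plate first (all of step 2 and all of step 4 and distance of each of thumb_slug, finger_insert, cone_pilot, tape_roll, glue_bottle, sanding_drum from where it was at the start of the episode below 0.02 m and angle between each of thumb_slug, finger_insert, cone_pilot, tape_roll, glue_bottle, sanding_drum's own z axis and vertical below 0.2 rad).
It fails at once if a pointer pressed wholly past its rider's upper bar (tip more than 14.5 mm above the middle of the gap) (z of big_pointer in the frame of big_rider above 0.0145 m or z of small_pointer in the frame of small_rider above 0.0145 m).
It fails at once if a pointer touched by the fingers (contact force between the fingers and big_pointer above 0.3 N or contact force between the fingers and small_pointer above 0.3 N).
It fails at once if both plates pressed at once (value of joint each of big_plate, small_plate above 0.05 rad).
It fails at once if a bystander pushed away or lifted by more than 20 mm (distance of any of thumb_slug, finger_insert, cone_pilot, tape_roll, glue_bottle, sanding_drum from where it was at the start of the episode above 0.02 m).
It fails at once if a bystander tipped (angle between any of thumb_slug, finger_insert, cone_pilot, tape_roll, glue_bottle, sanding_drum's own z axis and vertical above 0.3 rad).
It also fails if it takes over 51 s, if anything falls off the work surface, if the arm or the gripper's body presses on something with over 40 N, if the wrist force passes 120 N, or if a joint passes its speed limit or range.

ROBOT

A 6-joint arm with a two-finger parallel gripper is mounted at the origin on the work surface. World frame = base frame: x ahead of the robot, y to its left, z up, the work surface at z = 0. Lengths are in m, angles in rad, forces in N, time in s.
With the tool pointing down it reaches from about 0.425 to 0.95 m from the base axis. Payload 3.5 kg.
Tool frame: the origin (TCP) lies between the finger pads; the fingertips stand 19 mm ahead of it and the grasp point (between the pads) is the TCP; z points along the fingers, y is the line along which they close (so a half turn about z gives the same grasp; the last joint's range is limited). The gripper opens to 85 mm and grips with 20 to 120 N. Pads are 22 mm wide; open, the fingers measure 114 mm over their backs; the gripper's body (76 mm by 85 mm) begins 54 mm behind the grasp point. The pads swing forward as they close: fully open they stand 13 mm farther back than shut.
Start: joints at [1.147, 0.286, 1.577, -0, 1.279, -0.15], TCP at [0.182, 0.65, 0.25] pointing down, gripper open.
Joint ranges: [-2.77, 2.77], [-0.9, 2.22], [0.21, 2.48], [-1.53, 4.67], [0.24, 2.81], [-2.84, 2.84]. Speed limits (rad/s): [2.79, 2.79, 3.14, 3.14, 3.14, 3.14].

INTERFACE

Orientations are given as a 3x3 rotation matrix whose columns are the frame's x, y, z axes.
In Python, from workcell import manip gives the robot as it stands.
- The arm moves only by the tool arm_command, never from a script. Its argument "rows" is a list of rows, each an object of numbers: "grip": the gripper command: -1 is shut, 1 is fully open, values between are in proportion; "tx", "ty", "tz": the shift along the world's x, y, z in units of 60 mm (1.0 is 60 mm); "ax", "ay", "az": the turn, a rotation vector about the world's x, y, z in units of 10 degrees (1.0 is 10 degrees). A call has 1 to 12 rows; each row is the pose to reach, as a shift and turn from the pose commanded when the call began; what a row does not reach only later rows make up. A row lasts 1/8 s, in which the tool goes at most 62.5 mm and 10.7 degrees, less where a joint would pass 70% of its speed; a pose out of reach is approached as far as the arm can. A call with a gripper value outside its range is refused whole. The fingers move at their own pace and stop on an object; "force" is the grip in N (left out, the last holds). Time passes only in rows, so rows that repeat a pose let the fingers close. It gives the time, the measured TCP pose, the force, the opening and the grip force at its end, in the units of the state.
- manip.observe(): the state, without advancing time (a new reading comes with each control period).
- manip.read_camera(name): name is "scene" or "top" or "wrist"; returns the picture (400x640x3 uint8, red, green, blue); there is no depth.
- manip.camera_model(name): a dict with "vfov" (degrees; the focal length in pixels is half the picture's height over the tangent of half this angle, whatever the lens; pixels are square), "cx", "cy" (the principal point, pixels), "eye" and "orientation" of the camera in the world. Camera axes: x right, y down, z forward; pixel columns grow to the right and rows downward; lengths in m; the calibration is good to about 2 mm. A picture is of the moment at which its call begins: read the wrist's pose just before it. camera_model takes no time and is no camera call; for the wrist camera it gives the pose at the moment of the call.
- manip.hand_in(): hands the job in; it is judged then, once.
The state is a dict: "t": time; "joint_positions": joint angles; "qd": joint speeds; "joint_torque": joint torques, N m; "tcp_pos": TCP position; "tool_rot": TCP orientation; "wrist_force": force on the tool from outside, world axes, zero at the start; "torque": the same for the moment, N m; "gripper_width": finger opening in m; "finger_force": force on a finger pad.
Only numpy, scipy, OpenCV 4.12 (cv2) and the standard library are available. Lean on these libraries where they do the work, as an engineer would, in place of code of your own. Each camera call takes 0.05 s, during which the arm holds its last target. There are 200 camera calls.

## Working session

There is one attempt and no reset: what is moved stays moved. The work goes in short steps, Python scripts to look and compute and a tool call to move; the robot and the scene stay as the last step left them, time stands still between calls to the robot, and variables do not carry over. Pictures are saved under pics/ and viewed, at most 10 in all, crops included, and the job is handed in when it is done.

Besides the shell and the picture viewer there is one more tool, called after "Request:" by a JSON object that holds its "name" and its "arguments", one argument or row to a line. arm_command: Moves the arm, as the interface text tells. Its arguments: {"type":"object","properties":{"rows":{"type":"array","items":{"type":"object","properties":{"grip":{"type":"number"},"tx":{"type":"number"},"ty":{"type":"number"},"tz":{"type":"number"},"ax":{"type":"number"},"ay":{"type":"number"},"az":{"type":"number"}}}},"force":{"type":"number"}},"required":["rows"]}

```bash
mkdir -p pics; python3 - <<'E'
from workcell import manip
import cv2
for n in ("scene","top"):
    im=manip.read_camera(n); cv2.imwrite(f"pics/{n}0.png",im[:,:,::-1])
    print(n,manip.camera_model(n))
s=manip.observe();print(s["t"],s["tcp_pos"],s["tool_rot"],s["gripper_width"])
E
```

```text
scene {'vfov': 47.16007058201377, 'cx': 321.119345088352, 'cy': 193.39757166670486, 'eye': array([ 1.29735673, -0.66866662,  0.85164037]), 'orientation': array([[ 0.66401572,  0.45162629, -0.59591679],
       [ 0.74759239, -0.41564519,  0.51801998],
       [-0.01373851, -0.78947626, -0.61362732]])}
top {'vfov': 49.01483069749553, 'cx': 313.5744248606073, 'cy': 205.78011320339613, 'eye': array([ 2.57417960e-01, -1.24103052e-03,  1.41340024e+00]), 'orientation': array([[-0.07331473, -0.97496981,  0.20990195],
       [-0.9973067 ,  0.07210947, -0.01340013],
       [-0.0020712 , -0.21031905, -0.97763061]])}
0.1 [0.18223152 0.64935997 0.24903311] [[-9.62747309e-01  2.70401186e-01 -9.03770972e-04]
 [ 2.70402483e-01  9.62745370e-01 -1.96197273e-03]
 [ 3.39581565e-04 -2.13326588e-03 -9.99997667e-01]] 0.0850541954226558
```

View pics/scene0.png

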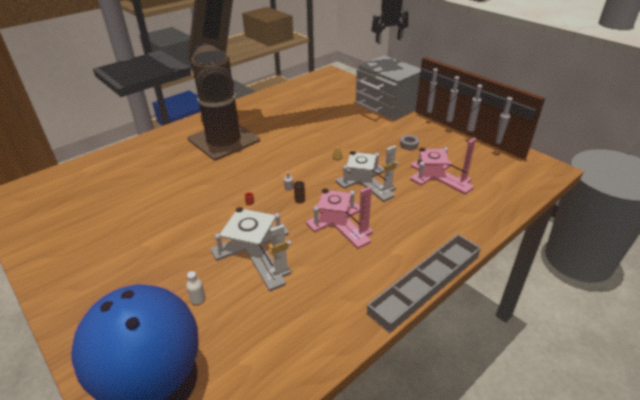

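View pics/top0.png

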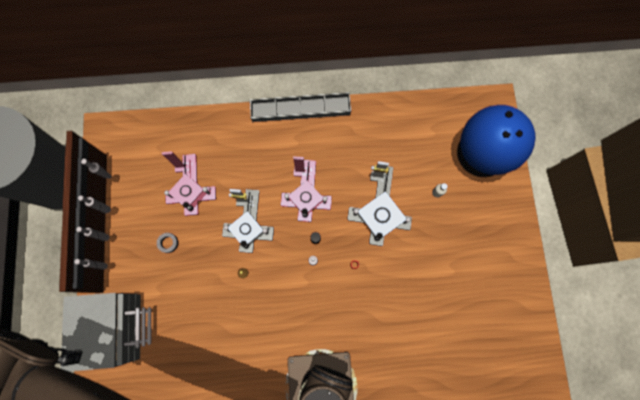

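The scene shows the big white mount at about (248,228) and the small one at about (362,170). From above, the big plate is at (383,215) with its pad at (376,239), and the small plate is at (246,229) with its pad at (244,244). I'll enlarge these areas.

```bash
python3 - <<'E'
import cv2,numpy as np
t=cv2.imread("pics/top0.png");s=cv2.imread("pics/scene0.png")
def c(im,x,y,w=80,h=60,k=5):return cv2.resize(im[y:y+h,x:x+w],None,fx=k,fy=k,interpolation=cv2.INTER_CUBIC)
a=np.vstack([np.hstack([c(t,345,160,100,100,4),c(t,210,175,100,100,4)])])
cv2.imwrite("pics/c1.png",a)
b=np.hstack([c(s,205,200,100,100,4),c(s,330,130,80,80,5)])
cv2.imwrite("pics/c2.png",b)
E
```

```text
(no output)
```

View pics/c1.png

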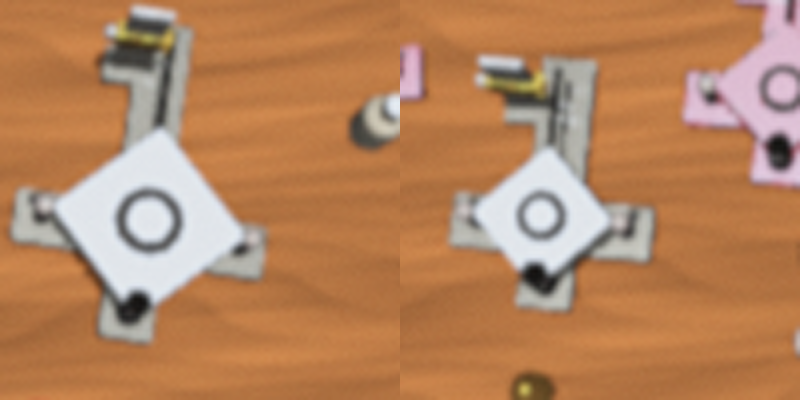

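View pics/c2.png

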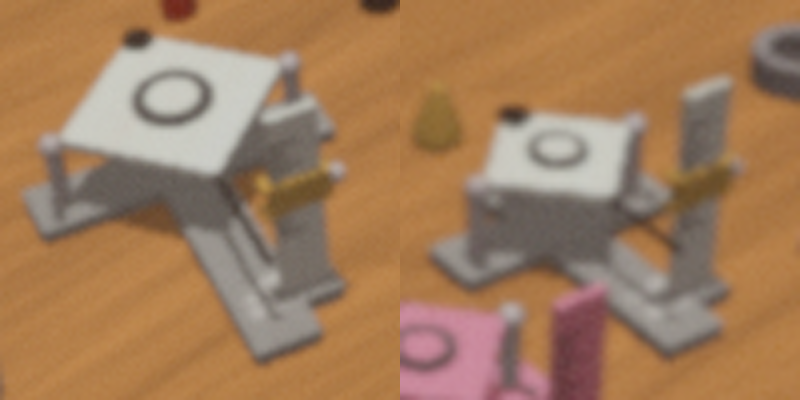

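```bash
cat > h.py <<'E'
from workcell import manip
import numpy as np, cv2
def ray(n,u,v,m=None):
    m=m or manip.camera_model(n); f=200/np.tan(np.radians(m["vfov"]/2))
    return np.array(m["eye"]),np.array(m["orientation"])@np.array([(u-m["cx"])/f,(v-m["cy"])/f,1])
def onz(n,u,v,z,m=None):
    e,d=ray(n,u,v,m); return e+d*(z-e[2])/d[2]
def proj(n,p,m=None):
    m=m or manip.camera_model(n); f=200/np.tan(np.radians(m["vfov"]/2))
    q=np.array(m["orientation"]).T@(np.array(p)-m["eye"]); return f*q[0]/q[2]+m["cx"],f*q[1]/q[2]+m["cy"]
E
python3 - <<'E'
from h import *
for nm,pad,ring,pr,L,xr in (("big",(378.5,236.2),(382.2,215),(205,200,4,0),66,139),("small",(245,244),(245.2,228.7),(330,130,5,400),46,99)):
    p=onz("top",*pad,.068);r=onz("top",*ring,.064)
    d=(r-p)[:2];print(nm,p,r,np.linalg.norm(d),np.degrees(np.arctan2(d[1],d[0])))
s=cv2.imread("pics/scene0.png");hsv=cv2.cvtColor(s,cv2.COLOR_BGR2HSV)
# base-corner checks
for nm,pts in (("big",[(190,28),(150,342),(98,332),(12,240),(265,278)]),("small",[(596-400,60),(572-400,310),(517-400,303),(50,245),(653-400,262)])):
    o=(345,160) if nm=="big" else (210,175)
    print(nm,[onz("top",o[0]+a/4,o[1]+b/4,.012)[:2].round(4) for a,b in pts])
E
```

```text
big [ 0.4356009  -0.21269656  0.068     ] [ 0.50184335 -0.23185569  0.064     ] 0.06895747789120892 -16.13131385955501
small [0.44176776 0.1997933  0.068     ] [0.49006811 0.1978328  0.064     ] 0.04834012204102026 -2.3243470369518784
big [array([ 0.6706, -0.2922]), array([ 0.4122, -0.2311]), array([ 0.4233, -0.1904]), array([ 0.503 , -0.1284]), array([ 0.4569, -0.3292])]
small [array([0.6246, 0.1549]), array([0.4203, 0.1838]), array([0.4291, 0.2274]), array([0.4798, 0.2794]), array([0.454 , 0.1171])]
```

Request:
{"name": "arm_command", "arguments": {
  "rows": [
    {"tx": 3.6, "ty": -7.3, "tz": 0, "grip": -1},
    {"tx": 3.6, "ty": -7.3, "tz": 0, "grip": -1},
    {"tx": 3.6, "ty": -7.3, "tz": 0, "grip": -1},
    {"tx": 3.6, "ty": -7.3, "tz": 0, "grip": -1},
    {"tx": 3.6, "ty": -7.3, "tz": 0, "grip": -1},
    {"tx": 3.6, "ty": -7.3, "tz": 0, "grip": -1},
    {"tx": 3.6, "ty": -7.3, "tz": 0, "ay": -3, "grip": -1},
    {"tx": 3.6, "ty": -7.3, "tz": 0, "ay": -3, "grip": -1},
    {"tx": 3.6, "ty": -7.3, "tz": 0, "ay": -3, "grip": -1},
    {"tx": 3.6, "ty": -7.3, "tz": 0, "ay": -3, "grip": -1},
    {"tx": 3.6, "ty": -7.3, "tz": 0, "ay": -3, "grip": -1},
    {"tx": 3.6, "ty": -7.3, "tz": 0, "ay": -3, "grip": -1}
  ]
}}

```text
$.rows[0]: bad value
```

```bash
python3 - <<'E'
from h import *
import pickle
s=manip.observe();m=manip.camera_model("wrist");im=manip.read_camera("wrist")
pickle.dump(m,open("w1.pkl","wb"))
cv2.imwrite("pics/w1.png",cv2.resize(im[:,:,::-1],None,fx=1.25,fy=1.25))
print(s["t"],s["tcp_pos"],s["tool_rot"].round(3) if hasattr(s["tool_rot"],"round") else s["tool_rot"],s["gripper_width"],m["eye"],m["orientation"])
E
```

```text
0.1 [0.18223152 0.64935997 0.24903311] [[-0.963  0.27  -0.001]
 [ 0.27   0.963 -0.002]
 [ 0.    -0.002 -1.   ]] 0.0850541954226558 [0.10051555 0.67276294 0.37391777] [[ 0.2713614   0.90963201  0.31453553]
 [ 0.96247411 -0.25559083 -0.09119708]
 [-0.00256339  0.32747967 -0.94485475]]
```

View pics/w1.png

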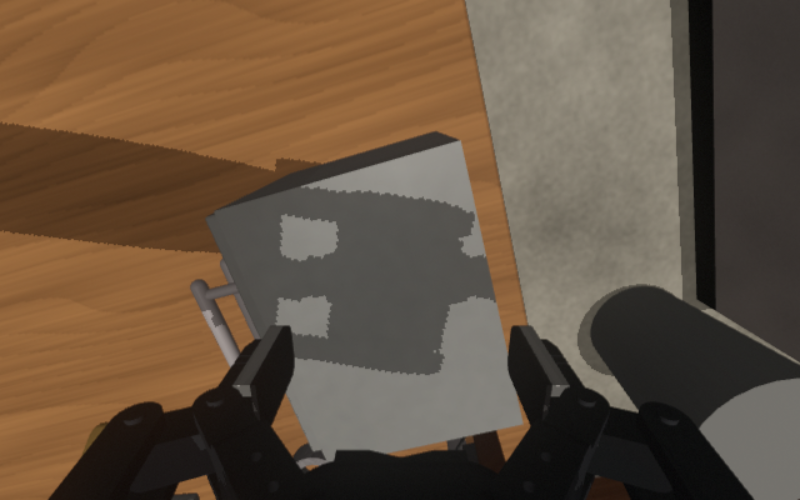

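The wrist picture shows only the cabinet under the start pose. The call was refused, so I'll try incremental, fully specified rows.

Request:
{"name": "arm_command", "arguments": {
  "rows": [
    {"tx": 0.5, "ty": -0.9, "tz": 0, "ax": 0, "ay": 0, "az": 0, "grip": -1},
    {"tx": 1.0, "ty": -1.8, "tz": 0, "ax": 0, "ay": 0, "az": 0, "grip": -1},
    {"tx": 1.4, "ty": -2.7, "tz": 0, "ax": 0, "ay": 0, "az": 0, "grip": -1},
    {"tx": 1.9, "ty": -3.6, "tz": 0, "ax": 0, "ay": 0, "az": 0, "grip": -1}
  ],
  "force": 30
}}

```text
t: 0.65
tcp_pos: [0.2967, 0.432, 0.25]
tool_rot: [[-0.963, 0.27, -0.0], [0.27, 0.963, -0.0], [-0.0, -0.0, -1.0]]
wrist_force: [1.1, -0.1, -0.3]
gripper_width: 0.0124
finger_force: 0.0
```

Request:
{"name": "arm_command", "arguments": {
  "rows": [
    {"tx": 0.4, "ty": -0.9, "tz": 0, "ax": 0, "ay": -0.8, "az": 0, "grip": -1},
    {"tx": 0.8, "ty": -1.8, "tz": 0, "ax": 0, "ay": -1.6, "az": 0, "grip": -1},
    {"tx": 1.2, "ty": -2.7, "tz": 0, "ax": 0, "ay": -2.4, "az": 0, "grip": -1},
    {"tx": 1.6, "ty": -3.6, "tz": 0, "ax": 0, "ay": -3, "az": 0, "grip": -1},
    {"tx": 1.6, "ty": -3.6, "tz": 0, "ax": 0, "ay": -3, "az": 0, "grip": -1},
    {"tx": 1.6, "ty": -3.6, "tz": 0, "ax": 0, "ay": -3, "az": 0, "grip": -1}
  ]
}}

```text
t: 1.4
tcp_pos: [0.3925, 0.2178, 0.2506]
tool_rot: [[-0.833, 0.235, 0.5], [0.272, 0.962, 0.0], [-0.481, 0.136, -0.866]]
wrist_force: [1.0, 0.8, -0.2]
gripper_width: 0.0002
finger_force: 0.0
```

```bash
python3 - <<'E'
from h import *
import pickle
s=manip.observe();m=manip.camera_model("wrist");im=manip.read_camera("wrist")
pickle.dump(m,open("w2.pkl","wb"))
cv2.imwrite("pics/w2.png",cv2.resize(im[:,:,::-1],None,fx=1.25,fy=1.25))
print(s["t"],s["tcp_pos"],s["gripper_width"],m["eye"],m["orientation"])
E
```

```text
1.4 [0.39253825 0.21784947 0.25060097] 0.00023699247667101486 [0.25985116 0.24108359 0.31805409] [[ 0.23603907  0.62331049  0.74549956]
 [ 0.96225099 -0.25689519 -0.08987713]
 [ 0.13549389  0.7385722  -0.66041843]]
```

View pics/w2.png

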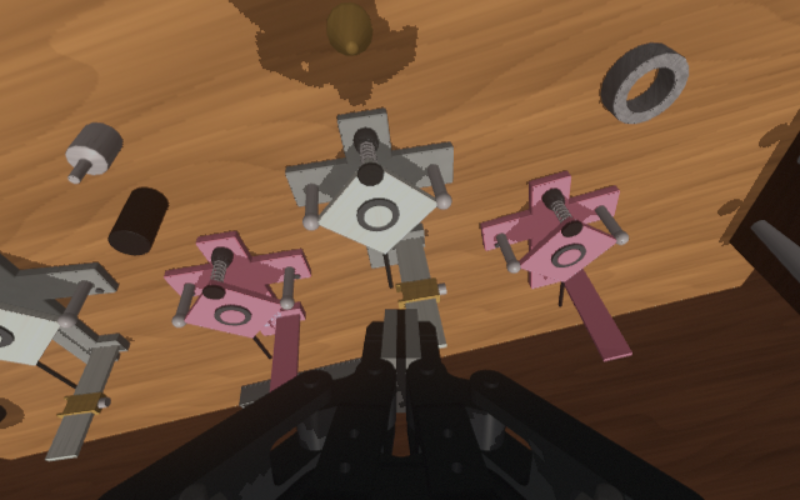

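The small mount is in clear view: pad at about (371,174), plate ring (378,215), rider (419,291), all in 1.25x pixels. The big mount's rider is at about (83,404).

```bash
python3 - <<'E'
from h import *
import pickle
m=pickle.load(open("w2.pkl","rb"))
im=cv2.resize(cv2.imread("pics/w2.png"),(640,400),interpolation=cv2.INTER_AREA)
c=lambda x,y,w,h,k:cv2.resize(im[y:y+h,x:x+w],None,fx=k,fy=k,interpolation=cv2.INTER_CUBIC)
a=np.hstack([c(280,100,80,160,3.75),np.vstack([c(295,195,80,50,6)[:,:480],c(30,270,80,50,6)])])
print(a.shape);cv2.imwrite("pics/c3.png",a)
p=onz("wrist",371/1.25,174/1.25,.068,m);r=onz("wrist",378/1.25,215/1.25,.064,m);print(p,r,np.linalg.norm(p-r))
E
```

```text
(600, 780, 3)
[0.44416072 0.20643873 0.068     ] [0.49278599 0.19849662 0.064     ] 0.04943170723918113
```

View pics/c3.png

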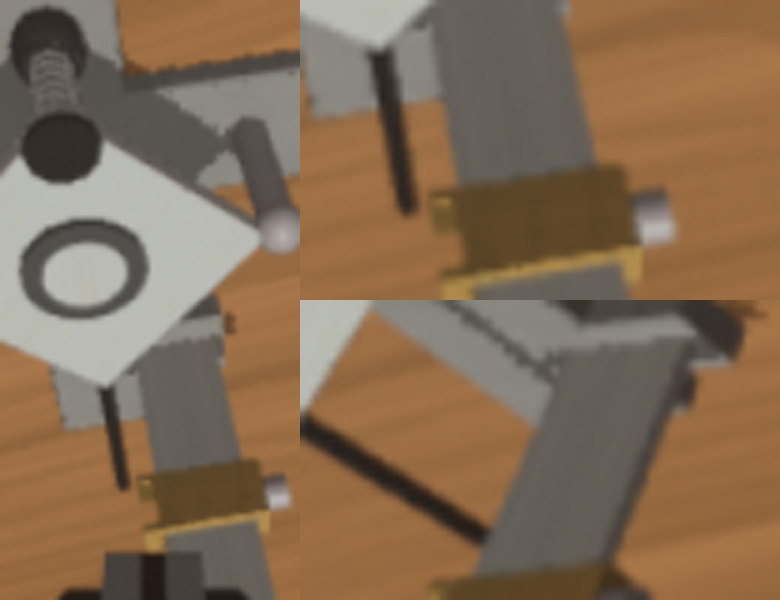

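```bash
python3 - <<'E'
from h import *
import pickle
m=pickle.load(open("w2.pkl","rb"))
o=np.array([.4905,.1985]);a=np.radians(-9);ex=np.array([np.cos(a),np.sin(a)]);ey=np.array([-ex[1],ex[0]])
P=lambda x,y,z:np.r_[o+ex*x/1e3+ey*y/1e3,z/1e3]
print("tip",proj("wrist",P(120,0,60),m),"meas",295+108/6,195+212/6)
print("cone", proj("wrist",P(-46,0,68),m),"meas 296.5 139.5")
for h in range(75,116,5): print(h,np.round(proj("wrist",P(99,5,h),m),1),np.round(proj("scene",P(99,5,h)),1))
print("meas lower 319.3 230, upper 320.8 241.7")
s=cv2.imread("pics/scene0.png");hsv=cv2.cvtColor(s,cv2.COLOR_BGR2HSV)
# brass in scene crops
for x,y,w,h in((265,235,30,25),(380,155,20,22)):
    b=s[y:y+h,x:x+w].astype(int);mk=(b[:,:,2]-b[:,:,0]>40)
    print("\n".join("%d "%(y+i)+"".join("#" if q else "." for q in r) for i,r in enumerate(mk)),x)
E
```

```text
tip (np.float64(312.2970070460793), np.float64(229.52276115435686)) meas 313.0 230.33333333333334
cone (np.float64(296.3604815354032), np.float64(140.09522319283178)) meas 296.5 139.5
75 [315.7 228.8] [382.8 172. ]
80 [316.1 231.8] [382.9 170.6]
85 [316.6 234.8] [383.1 169.2]
90 [317.1 237.9] [383.2 167.7]
95 [317.6 241.1] [383.3 166.3]
100 [318.1 244.2] [383.4 164.9]
105 [318.6 247.5] [383.5 163.5]
110 [319.1 250.8] [383.7 162. ]
115 [319.6 254.2] [383.8 160.6]
meas lower 319.3 230, upper 320.8 241.7
235 ....................##########
236 ....................##########
237 ...................###########
238 ...................###########
239 ...................###########
240 ...................###########
241 ...................####..#####
242 ...####..........######...####
243 .######.......#########...####
244 ########...############..#####
245 ##############################
246 ##############################
247 ##############################
248 ##############################
249 .#############################
250 ..############################
251 ..##############....##########
252 ..###########.......##########
253 ...########..........#########
254 ...#######...........#########
255 ....#####............#########
256 .....####............#########
257 .....####............#########
258 ......###............#########
259 ......####...........######### 265
155 #######........#####
156 #######........#####
157 #######........#####
158 #######........#####
159 #######.......######
160 #######.......######
161 ######.......#######
162 ######......########
163 #######..########.##
164 ####################
165 ####################
166 .###################
167 ..##################
168 .....###############
169 .....###############
170 ...#######...#######
171 ...#####.....#######
172 ..#####......#######
173 ######.......#######
174 #####........#######
175 #####........#######
176 #####........####### 380
```

Request:
{"name": "arm_command", "arguments": {
  "rows": [
    {"tx": 0.3, "ty": -0.9, "tz": 0, "ax": 0, "ay": 0.5, "az": 0, "grip": -1},
    {"tx": 0.6, "ty": -1.8, "tz": 0, "ax": 0, "ay": 1, "az": 0, "grip": -1},
    {"tx": 0.8, "ty": -2.7, "tz": 0, "ax": 0, "ay": 1, "az": 0, "grip": -1},
    {"tx": 0.9, "ty": -3.6, "tz": 0, "ax": 0, "ay": 1, "az": 0, "grip": -1}
  ]
}}

```text
t: 1.95
tcp_pos: [0.4477, 0.0015, 0.2511]
tool_rot: [[-0.905, 0.251, 0.343], [0.267, 0.964, 0.001], [-0.33, 0.093, -0.939]]
wrist_force: [0.1, 0.6, -0.2]
gripper_width: -0.0003
finger_force: 0.0
```

Request:
{"name": "arm_command", "arguments": {
  "rows": [
    {"tx": 0, "ty": -0.9, "tz": 0, "ax": 0, "ay": 0, "az": 0, "grip": -1},
    {"tx": -0.2, "ty": -1.8, "tz": 0, "ax": 0, "ay": 0, "az": 0, "grip": -1},
    {"tx": -0.5, "ty": -2.6, "tz": 0, "ax": 0, "ay": -0.5, "az": 0, "grip": -1},
    {"tx": -0.9, "ty": -3.4, "tz": 0, "ax": 0, "ay": -1, "az": 0, "grip": -1},
    {"tx": -0.9, "ty": -3.4, "tz": 0, "ax": 0, "ay": -1, "az": 0, "grip": -1},
    {"tx": -0.9, "ty": -3.4, "tz": 0, "ax": 0, "ay": -1, "az": 0, "grip": -1}
  ]
}}

```text
t: 2.7
tcp_pos: [0.3931, -0.2017, 0.2505]
tool_rot: [[-0.834, 0.233, 0.5], [0.27, 0.963, 0.001], [-0.481, 0.136, -0.866]]
wrist_force: [1.0, -0.5, 0.4]
gripper_width: 0.0004
finger_force: 0.0
```

```bash
python3 - <<'E'
from h import *
import pickle
s=manip.observe();m=manip.camera_model("wrist");im=manip.read_camera("wrist")[:,:,::-1]
pickle.dump(m,open("w3.pkl","wb"));cv2.imwrite("pics/w3full.png",im)
print(s["t"],s["tcp_pos"],s["tool_rot"])
o=np.array([.5019,-.2318]);a=np.radians(-13.2);ex=np.array([np.cos(a),np.sin(a)]);ey=np.array([-ex[1],ex[0]])
P=lambda x,y,z:np.r_[o+ex*x/1e3+ey*y/1e3,z/1e3]
pp=proj("wrist",P(-66,0,68),m);tt=proj("wrist",P(139,5,90),m);print(pp,tt)
c=lambda x,y,w,h,k:cv2.resize(im[max(0,y):y+h,max(0,x):x+w],None,fx=k,fy=k,interpolation=cv2.INTER_CUBIC)
x,y=int(tt[0])-40,int(tt[1])-35;print("orig",x,y)
A=cv2.resize(im,(640,400))[60:320,140:540];A=cv2.resize(A,(400,260))
B=c(x,y,80,60,5);H=B.shape[0]
out=np.zeros((max(H,260),400+B.shape[1],3),np.uint8);out[:260,:400]=A;out[:H,400:]=B
cv2.imwrite("pics/c4.png",out);print(out.shape)
E
```

```text
2.7 [ 0.393124   -0.20170534  0.25053957] [[-0.83427016  0.23326203  0.49958194]
 [ 0.26997028  0.96286784  0.00125633]
 [-0.48073833  0.1359204  -0.86626572]]
(np.float64(291.1205357053407), np.float64(134.7893898903149)) (np.float64(307.01147856965895), np.float64(260.52390833379576))
orig 267 225
(300, 800, 3)
```

View pics/c4.png

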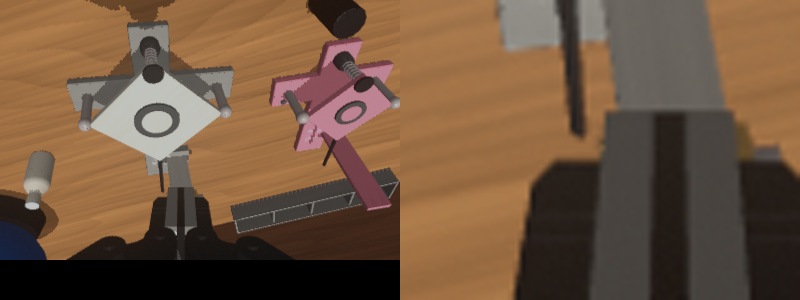

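The pad is at (292,134) and the pointer tip at (302.6,252), both matching the prediction. The fingers hide the rider here, so I'll get its height from the earlier oblique view.

```bash
python3 - <<'E'
from h import *
import pickle
m=pickle.load(open("w3.pkl","rb"));m2=pickle.load(open("w2.pkl","rb"))
o=np.array([.5019,-.2318]);a=np.radians(-13.2);ex=np.array([np.cos(a),np.sin(a)]);ey=np.array([-ex[1],ex[0]])
P=lambda x,y,z:np.r_[o+ex*x/1e3+ey*y/1e3,z/1e3]
print("tip",proj("wrist",P(160,0,60),m),"meas 302.6 252; in w2",proj("wrist",P(160,0,60),m2))
for h in range(75,126,5): print(h,np.round(proj("wrist",P(139,5,h),m2),1),np.round(proj("scene",P(139,5,h)),1))
im=cv2.resize(cv2.imread("pics/w2.png"),(640,400),interpolation=cv2.INTER_AREA)
h=cv2.cvtColor(im,cv2.COLOR_BGR2HSV)
def show(x,y,w,hh):
    b=h[y:y+hh,x:x+w]
    for i,r in enumerate(b): print(y+i,"".join(("#" if q[2]<150 else "O") if 17<=q[0]<=32 and q[1]>110 else "." for q in r))
    print(x)
show(38,300,60,45)
show(305,215,60,45)
E
```

```text
tip (np.float64(302.3366042297285), np.float64(251.1512158649792)) meas 302.6 252; in w2 (np.float64(64.93132312477525), np.float64(311.2120072613869))
75 [ 56.  314.8] [270.1 254.9]
80 [ 54.6 317.9] [269.9 253.4]
85 [ 53.2 321.1] [269.8 251.9]
90 [ 51.8 324.3] [269.6 250.3]
95 [ 50.3 327.5] [269.4 248.8]
100 [ 48.9 330.8] [269.2 247.3]
105 [ 47.4 334.1] [269.1 245.7]
110 [ 45.9 337.5] [268.9 244.2]
115 [ 44.4 340.9] [268.7 242.6]
120 [ 42.9 344.3] [268.5 241. ]
125 [ 41.3 347.9] [268.3 239.5]
300 ............................................................
301 ............................................................
302 ............................................................
303 ............................................................
304 ............................................................
305 ............................................................
306 ............................................................
307 ............................................................
308 ............................................................
309 ............
[... 4555 characters left out ...]
..............................................
250 ............................................................
251 ............................................................
252 ............................................................
253 ............................................................
254 ............................................................
255 ............................................................
256 ............................................................
257 ............................................................
258 ............................................................
259 ............................................................
305
```

Request:
{"name": "arm_command", "arguments": {
  "rows": [
    {"tx": 0.3, "ty": -0.1, "tz": -0.8, "ax": 0, "ay": 0.9, "az": 0, "grip": -1},
    {"tx": 0.66, "ty": -0.24, "tz": -1.6, "ax": 0, "ay": 1.8, "az": 0, "grip": -1},
    {"tx": 0.66, "ty": -0.24, "tz": -2.25, "ax": 0, "ay": 1.8, "az": 0, "grip": -1},
    {"tx": 0.66, "ty": -0.24, "tz": -2.25, "ax": 0, "ay": 1.8, "az": 0, "grip": -1},
    {"tx": 0.66, "ty": -0.24, "tz": -2.6, "ax": 0, "ay": 1.8, "az": 0, "grip": -1},
    {"tx": 0.66, "ty": -0.24, "tz": -2.8, "ax": 0, "ay": 1.8, "az": 0, "grip": -1},
    {"tx": 0.66, "ty": -0.24, "tz": -2.8, "ax": 0, "ay": 1.8, "az": 0, "grip": -1}
  ]
}}

```text
t: 3.62
tcp_pos: [0.433, -0.216, 0.0836]
tool_rot: [[-0.942, 0.263, 0.209], [0.27, 0.963, 0.0], [-0.202, 0.057, -0.978]]
wrist_force: [0.3, 2.3, 3.8]
gripper_width: 0.0
finger_force: 1.6
```

```bash
python3 - <<'E'
from h import *
im=manip.read_camera("wrist")[:,:,::-1];sc=manip.read_camera("scene")[:,:,::-1];s=manip.observe()
m=manip.camera_model("wrist")
print(s["t"],s["tcp_pos"],s["wrist_force"],s["tool_rot"])
o=np.array([.5019,-.2318]);a=np.radians(-13.2);ex=np.array([np.cos(a),np.sin(a)]);ey=np.array([-ex[1],ex[0]])
P=lambda x,y,z:np.r_[o+ex*x/1e3+ey*y/1e3,z/1e3]
print(proj("wrist",P(-66,0,68),m),proj("wrist",P(160,0,68),m),proj("wrist",P(139,5,92),m))
A=cv2.resize(im,(480,300));B=cv2.resize(sc[225:285,245:309],(320,300),interpolation=cv2.INTER_CUBIC)
cv2.imwrite("pics/p1.png",np.hstack([A,B]))
E
```

```text
3.725 [ 0.43290704 -0.21651461  0.08392593] [0.42018567 1.55900043 3.92970274] [[-9.41492519e-01  2.63871936e-01  2.09674602e-01]
 [ 2.69759791e-01  9.62927498e-01 -5.37587056e-04]
 [-2.02043294e-01  5.60556425e-02 -9.77771074e-01]]
(np.float64(320.50347891400645), np.float64(265.3500090262027)) (np.float64(329.85588296722494), np.float64(449.6364953430792)) (np.float64(337.8585386762581), np.float64(473.84400711888304))
```

View pics/p1.png

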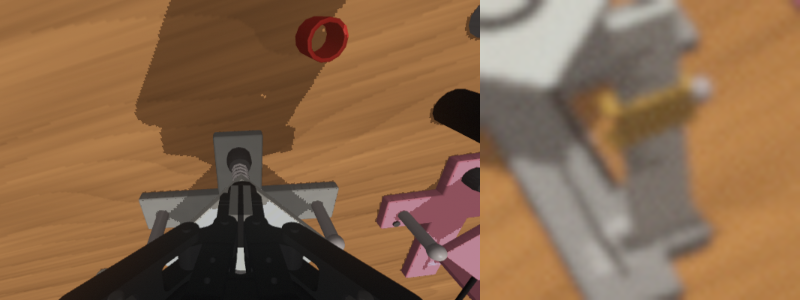

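The fingertips rest on the big pad with about 4 N, hiding it in the wrist view near (240,195). The plate is barely tilted and the pointer is still below the rider. I'll press further.

Request:
{"name": "arm_command", "arguments": {
  "rows": [
    {"tx": 0, "ty": 0, "tz": -0.08, "ax": 0, "ay": 0, "az": 0, "grip": -1},
    {"tx": 0, "ty": 0, "tz": -0.16, "ax": 0, "ay": 0, "az": 0, "grip": -1},
    {"tx": 0, "ty": 0, "tz": -0.16, "ax": 0, "ay": 0, "az": 0, "grip": -1}
  ]
}}

```text
t: 4.1
tcp_pos: [0.433, -0.2171, 0.0738]
tool_rot: [[-0.941, 0.265, 0.21], [0.271, 0.963, -0.001], [-0.203, 0.056, -0.978]]
wrist_force: [-0.1, 3.4, 6.8]
gripper_width: 0.0001
finger_force: 3.2
```

```bash
python3 - <<'E'
from h import *
sc=manip.read_camera("scene")[:,:,::-1];cv2.imwrite("pics/s2.png",sc);s=manip.observe()
print(s["t"],s["tcp_pos"],s["wrist_force"])
o=np.array([.5019,-.2318]);a=np.radians(-13.2);ex=np.array([np.cos(a),np.sin(a)]);ey=np.array([-ex[1],ex[0]])
def P(x,y,z):return np.r_[o+ex*x/1e3+ey*y/1e3,z/1e3]
for t in (0,.1,.15,.2,.25): print(t,*[np.round(proj("scene",P(L*np.cos(t),0,60+L*np.sin(t))),1) for L in (100,130,160)])
s0=cv2.imread("pics/scene0.png")
g=lambda i:cv2.cvtColor(i,cv2.COLOR_BGR2GRAY)[238:276,255:290].astype(int)
d=g(np.ascontiguousarray(sc))-g(s0)
print("cols 255..289")
for i,r in enumerate(d): print(238+i,"".join("#" if q<-22 else "+" if q>22 else "." for q in r))
print("brass now")
h=cv2.cvtColor(np.ascontiguousarray(sc),cv2.COLOR_BGR2HSV)[238:262,255:290]
for i,r in enumerate(h): print(238+i," ".join("%2d"%q[0] for q in r[8:28]), "|"," ".join("%3d"%q[2] for q in r[8:28]))
E
```

```text
4.15 [ 0.4330473  -0.21706987  0.07385873] [0.52686386 3.09137881 6.73232878]
0 [262.4 249.9] [267.2 257.7] [272.2 265.8]
0.1 [261.9 246.8] [266.6 253.7] [271.6 260.8]
0.15 [261.6 245.2] [266.3 251.5] [271.1 258.1]
0.2 [261.3 243.5] [265.8 249.3] [270.6 255.3]
0.25 [260.9 241.7] [265.4 247. ] [270.  252.5]
cols 255..289
238 ########...........................
239 ########...........................
240 ########...........................
241 #######............................
242 #######............................
243 ########...........................
244 .......#...........................
245 ...................................
246 .....+.............................
247 ......+............................
248 ......+...#........................
249 .......+...#.......................
250 ...........##......................
251 ........++.###.....................
252 ........+++.###....................
253 ........+++..###...................
254 ........++++..###..................
255 .........++++.###..................
256 ..........++++.....................
257 ...........+++
[... 3555 characters left out ...]
4 15 14 14 14  9 14 13 13 11 14 12 | 148 156 155 158 156 157 155 161 168 168 148 120 104 103 103 106 107 108 113 118
258 21 15 18 16 20 19 13 13 13 15 14 14 12 12 14 14 14 14 17 12 | 147 156 157 156 155 155 156 163 170 169 155 123 105 104 103 109 111 114 116 119
259 17 19 18 19 19 16 18 14 13 14 13 13 13 14 13 12 14 16 14 15 | 143 153 154 155 156 155 155 160 166 167 155 130 109 107 111 115 115 117 118 121
260 13 16 19 18 16 18 15 14 14 13 12 13 14 16 16 15 14 15 14 11 | 138 150 157 157 157 159 157 159 162 167 155 132 119 120 120 116 120 118 122 120
261 11 15 14 18 14 15 15 15 16 14 14 12 13 15 11 12 13 13 14 14 | 134 144 153 158 155 158 157 160 161 160 151 133 122 120 122 124 120 119 121 123
```

The pointer tip measures about z = 92 mm against a rider middle of about 93 mm, and the force agrees. I'll hold, then release.

Request:
{"name": "arm_command", "arguments": {
  "rows": [
    {"tx": 0, "ty": 0, "tz": -0.01, "ax": 0, "ay": 0, "az": 0, "grip": -1},
    {"tx": 0, "ty": 0, "tz": -0.01, "ax": 0, "ay": 0, "az": 0, "grip": -1},
    {"tx": 0, "ty": 0, "tz": -0.01, "ax": 0, "ay": 0, "az": 0, "grip": -1},
    {"tx": 0, "ty": 0, "tz": -0.01, "ax": 0, "ay": 0, "az": 0, "grip": -1},
    {"tx": 0, "ty": 0, "tz": -0.01, "ax": 0, "ay": 0, "az": 0, "grip": -1},
    {"tx": 0, "ty": 0, "tz": -0.01, "ax": 0, "ay": 0, "az": 0, "grip": -1},
    {"tx": 0, "ty": 0, "tz": -0.01, "ax": 0, "ay": 0, "az": 0, "grip": -1},
    {"tx": 0, "ty": 0, "tz": -0.01, "ax": 0, "ay": 0, "az": 0, "grip": -1},
    {"tx": 0, "ty": 0, "tz": -0.01, "ax": 0, "ay": 0, "az": 0, "grip": -1},
    {"tx": 0, "ty": 0, "tz": -0.01, "ax": 0, "ay": 0, "az": 0, "grip": -1}
  ]
}}

```text
t: 5.4
tcp_pos: [0.4331, -0.2171, 0.0734]
tool_rot: [[-0.941, 0.265, 0.21], [0.271, 0.963, -0.001], [-0.203, 0.056, -0.978]]
wrist_force: [0.4, 3.6, 7.1]
gripper_width: 0.0
finger_force: 3.3
```

Request:
{"name": "arm_command", "arguments": {
  "rows": [
    {"tx": 0, "ty": 0, "tz": 0.1, "ax": 0, "ay": 0, "az": 0, "grip": -1},
    {"tx": 0, "ty": 0, "tz": 0.3, "ax": 0, "ay": 0, "az": 0, "grip": -1},
    {"tx": 0, "ty": 0, "tz": 0.9, "ax": 0, "ay": 0, "az": 0, "grip": -1},
    {"tx": 0, "ty": 0, "tz": 1.8, "ax": 0, "ay": 0, "az": 0, "grip": -1},
    {"tx": 0, "ty": 0, "tz": 2.6, "ax": 0, "ay": 0, "az": 0, "grip": -1},
    {"tx": 0, "ty": 0, "tz": 2.6, "ax": 0, "ay": 0, "az": 0, "grip": -1},
    {"tx": 0, "ty": 0, "tz": 2.6, "ax": 0, "ay": 0, "az": 0, "grip": -1}
  ]
}}

```text
t: 6.28
tcp_pos: [0.4314, -0.2163, 0.2273]
tool_rot: [[-0.942, 0.265, 0.207], [0.271, 0.963, 0.0], [-0.199, 0.056, -0.978]]
wrist_force: [0.1, 0.8, -0.8]
gripper_width: -0.0002
finger_force: 0.0
```

Request:
{"name": "arm_command", "arguments": {
  "rows": [
    {"tx": 0.1, "ty": 0.9, "tz": 0, "ax": 0, "ay": 0, "az": 0, "grip": -1},
    {"tx": 0.2, "ty": 1.8, "tz": 0, "ax": 0, "ay": 0, "az": 0, "grip": -1},
    {"tx": 0.3, "ty": 2.7, "tz": 0, "ax": 0, "ay": 0, "az": 0, "grip": -1},
    {"tx": 0.3, "ty": 3.6, "tz": 0, "ax": 0, "ay": 0, "az": 0, "grip": -1}
  ]
}}

```text
t: 6.78
tcp_pos: [0.4488, 0.0012, 0.2256]
tool_rot: [[-0.942, 0.265, 0.204], [0.271, 0.963, 0.001], [-0.196, 0.056, -0.979]]
wrist_force: [0.1, -0.9, 0.6]
gripper_width: 0.0003
finger_force: 0.0
```

Request:
{"name": "arm_command", "arguments": {
  "rows": [
    {"tx": 0, "ty": 0.9, "tz": 0, "ax": 0, "ay": 0, "az": 0, "grip": -1},
    {"tx": -0.05, "ty": 1.8, "tz": 0, "ax": 0, "ay": 0, "az": 0, "grip": -1},
    {"tx": -0.1, "ty": 2.7, "tz": 0, "ax": 0, "ay": 0, "az": 0, "grip": -1},
    {"tx": -0.15, "ty": 3.44, "tz": 0, "ax": 0, "ay": 0, "az": 0, "grip": -1},
    {"tx": -0.15, "ty": 3.44, "tz": -0.9, "ax": 0, "ay": 0, "az": 0, "grip": -1},
    {"tx": -0.15, "ty": 3.44, "tz": -1.8, "ax": 0, "ay": 0, "az": 0, "grip": -1},
    {"tx": -0.15, "ty": 3.44, "tz": -1.8, "ax": 0, "ay": 0, "az": 0, "grip": -1},
    {"tx": -0.15, "ty": 3.44, "tz": -1.8, "ax": 0, "ay": 0, "az": 0, "grip": -1}
  ]
}}

```text
t: 7.78
tcp_pos: [0.4415, 0.2058, 0.1207]
tool_rot: [[-0.942, 0.265, 0.208], [0.271, 0.963, -0.0], [-0.201, 0.056, -0.978]]
wrist_force: [0.0, 0.3, -0.3]
gripper_width: 0.0001
finger_force: 0.0
```

Request:
{"name": "arm_command", "arguments": {
  "rows": [
    {"tx": 0, "ty": 0, "tz": -0.4, "ax": 0, "ay": 0, "az": 0, "grip": -1},
    {"tx": 0, "ty": 0, "tz": -0.55, "ax": 0, "ay": 0, "az": 0, "grip": -1},
    {"tx": 0, "ty": 0, "tz": -0.67, "ax": 0, "ay": 0, "az": 0, "grip": -1},
    {"tx": 0, "ty": 0, "tz": -0.67, "ax": 0, "ay": 0, "az": 0, "grip": -1}
  ]
}}

```text
t: 8.28
tcp_pos: [0.4418, 0.206, 0.081]
tool_rot: [[-0.941, 0.264, 0.209], [0.271, 0.963, 0.0], [-0.202, 0.057, -0.978]]
wrist_force: [-2.6, -0.3, 5.0]
gripper_width: -0.0003
finger_force: 2.2
```

```bash
cat > small.py <<'E'
from h import *
sc=np.ascontiguousarray(manip.read_camera("scene")[:,:,::-1]);s=manip.observe()
print(s["t"],s["tcp_pos"],s["wrist_force"])
o=np.array([.4905,.1985]);a=np.radians(-9);ex=np.array([np.cos(a),np.sin(a)]);ey=np.array([-ex[1],ex[0]])
def P(x,y,z):return np.r_[o+ex*x/1e3+ey*y/1e3,z/1e3]
for t in (0,.1,.15,.2,.25): print(t,*[np.round(proj("scene",P(L*np.cos(t),0,60+L*np.sin(t))),1) for L in (80,100,120)])
s0=cv2.imread("pics/scene0.png")
g=lambda i:cv2.cvtColor(i,cv2.COLOR_BGR2GRAY)[158:188,370:400].astype(int)
d=g(sc)-g(s0)
print("cols 370..")
for i,r in enumerate(d): print(158+i,"".join("#" if q<-15 else "+" if q>15 else "." for q in r))
h=cv2.cvtColor(sc,cv2.COLOR_BGR2HSV)[158:178,378:394]
for i,r in enumerate(h): print(158+i," ".join("%2d"%q[0] for q in r), "|"," ".join("%3d"%q[2] for q in r))
E
python3 small.py
```

```text
8.325 [0.44180981 0.20601752 0.08110078] [-3.03094626 -0.38338311  4.91775757]
0 [377.1 173.6] [381.3 176.8] [385.6 180.2]
0.1 [377.2 171.3] [381.5 174. ] [385.8 176.7]
0.15 [377.2 170.1] [381.4 172.5] [385.8 174.9]
0.2 [377.1 168.9] [381.4 171. ] [385.7 173.1]
0.25 [377.  167.7] [381.2 169.4] [385.6 171.2]
cols 370..
158 ..............................
159 ..............................
160 ..............................
161 ..............................
162 ..............................
163 ..............................
164 ..............................
165 ...#..........................
166 .###..........................
167 #####.........................
168 ######........................
169 ########......................
170 #..+..####....................
171 ...+++.####...................
172 ...++++.#####.................
173 ....++++....###...............
174 ......+++++..###..............
175 ........++++...#..............
176 ........+++++.................
177 ..........+++++...............
178 ...........+++++..............
179 ............+++++.............
180 ......
[... 1929 characters left out ...]
10  9 10 13 15 16 17 16 15 15 11 12 14 14 14 |  90  82  87  87  93 105 116 117 108 106 104 114 116 117 126 146
173 13 11 13 13 11 15 14 14 16 12 13 14 12 16 14 13 | 103 108 113 113 103  97 101 106 100  99 104 107 114 115 127 147
174 12 14 14 14 14 13 12 12 12 11 11  9 12 14 15 12 | 128 142 152 148 136 116 102  91  91  98 102 106 110 116 129 150
175 13 15 15 15 15 14 13 10  9  6 13 13  9 13 13 13 | 155 165 168 168 161 144 116  93  89  99 108 113 112 119 132 151
176 15 15 15 15 14 14 13 14 12 14 14 15 15 15 13 13 | 169 171 173 173 170 156 133 107 104 108 118 115 116 122 133 155
177 15 14 14 14 15 14 12 13 18 12 13 11 16 14 13 14 | 173 172 175 175 171 162 136 116 113 116 118 119 118 122 136 155
```

Now θ ≈ 0.15, with the tip at about z = 78 mm against a rider middle of about 88 mm. Another 4 mm on the pad is needed.

Request:
{"name": "arm_command", "arguments": {
  "rows": [
    {"tx": 0, "ty": 0, "tz": -0.04, "ax": 0, "ay": 0, "az": 0, "grip": -1},
    {"tx": 0, "ty": 0, "tz": -0.07, "ax": 0, "ay": 0, "az": 0, "grip": -1},
    {"tx": 0, "ty": 0, "tz": -0.07, "ax": 0, "ay": 0, "az": 0, "grip": -1}
  ]
}}

```text
t: 8.7
tcp_pos: [0.4418, 0.206, 0.0769]
tool_rot: [[-0.941, 0.264, 0.21], [0.27, 0.963, 0.0], [-0.202, 0.057, -0.978]]
wrist_force: [-3.2, -0.5, 6.4]
gripper_width: 0.0001
finger_force: 3.6
```

```bash
python3 small.py | head -40
```

```text
8.75 [0.44182997 0.20602584 0.07691163] [-2.95754608 -0.98975002  6.67824727]
0 [377.1 173.6] [381.3 176.8] [385.6 180.2]
0.1 [377.2 171.3] [381.5 174. ] [385.8 176.7]
0.15 [377.2 170.1] [381.4 172.5] [385.8 174.9]
0.2 [377.1 168.9] [381.4 171. ] [385.7 173.1]
0.25 [377.  167.7] [381.2 169.4] [385.6 171.2]
cols 370..
158 ..............................
159 ..............................
160 ....##........................
161 ....##........................
162 ....##........................
163 ...##.........................
164 ..###.........................
165 #####.........................
166 ######........................
167 #######.......................
168 ####.####.....................
169 ##.....####...................
170 ...+++...######...............
171 ...++++...######..............
172 ...+++++......##..............
173 ....++++++....................
174 .......++++...................
175 .......+++++..................
176 ........++++++................
177 ..........+++++...............
178 ...........+++++..............
179 ............++++..............
180 ..............++..............
181 ..............................
182 ..............................
183 ..............................
184 ..............................
185 ..............................
186 ..............................
187 ..............................
158 13 14 15 15 15 15 15 13 13 14 11 11 16 16 13 13 | 146 169 178 181 180 181 175 160 131 108 104 108 109 111 113 124
159 13 14 15 15 15 15 15 14 13 13 13 11 13 13 11 11 | 149 173 179 179 182 182 178 159 128 104 104 104 106 108 114 123
160 12 15 15 15 15 15 15 13 13 12 12 15 11 15 12 14 | 151 174 180 183 186 183 176 153 121 104  98 103 108 113 117 125
```

Request:
{"name": "arm_command", "arguments": {
  "rows": [
    {"tx": 0, "ty": 0, "tz": 0, "ax": 0, "ay": 0, "az": 0, "grip": -1},
    {"tx": 0, "ty": 0, "tz": 0, "ax": 0, "ay": 0, "az": 0, "grip": -1},
    {"tx": 0, "ty": 0, "tz": 0, "ax": 0, "ay": 0, "az": 0, "grip": -1},
    {"tx": 0, "ty": 0, "tz": 0, "ax": 0, "ay": 0, "az": 0, "grip": -1},
    {"tx": 0, "ty": 0, "tz": 0, "ax": 0, "ay": 0, "az": 0, "grip": -1},
    {"tx": 0, "ty": 0, "tz": 0, "ax": 0, "ay": 0, "az": 0, "grip": -1},
    {"tx": 0, "ty": 0, "tz": 0, "ax": 0, "ay": 0, "az": 0, "grip": -1},
    {"tx": 0, "ty": 0, "tz": 0, "ax": 0, "ay": 0, "az": 0, "grip": -1},
    {"tx": 0, "ty": 0, "tz": 0, "ax": 0, "ay": 0, "az": 0, "grip": -1},
    {"tx": 0, "ty": 0, "tz": 0, "ax": 0, "ay": 0, "az": 0, "grip": -1}
  ]
}}

```text
t: 10.0
tcp_pos: [0.4418, 0.206, 0.077]
tool_rot: [[-0.941, 0.264, 0.21], [0.27, 0.963, 0.0], [-0.202, 0.057, -0.978]]
wrist_force: [-3.6, -0.8, 7.7]
gripper_width: -0.0003
finger_force: 3.6
```

Request:
{"name": "arm_command", "arguments": {
  "rows": [
    {"tx": 0, "ty": 0, "tz": 0.1, "ax": 0, "ay": 0, "az": 0, "grip": -1},
    {"tx": 0, "ty": 0, "tz": 0.3, "ax": 0, "ay": 0, "az": 0, "grip": -1},
    {"tx": 0, "ty": 0, "tz": 0.9, "ax": 0, "ay": 0, "az": 0, "grip": -1},
    {"tx": 0, "ty": 0, "tz": 1.8, "ax": 0, "ay": 0, "az": 0, "grip": -1},
    {"tx": 0, "ty": 0, "tz": 2.6, "ax": 0, "ay": 0, "az": 0, "grip": -1},
    {"tx": 0, "ty": 0, "tz": 2.6, "ax": 0, "ay": 0, "az": 0, "grip": -1},
    {"tx": 0, "ty": 0, "tz": 2.6, "ax": 0, "ay": 0, "az": 0, "grip": -1},
    {"tx": 0, "ty": 0, "tz": 2.6, "ax": 0, "ay": 0, "az": 0, "grip": -1}
  ]
}}

```text
t: 11.0
tcp_pos: [0.44, 0.2055, 0.2296]
tool_rot: [[-0.942, 0.265, 0.204], [0.27, 0.963, -0.001], [-0.197, 0.054, -0.979]]
wrist_force: [-0.1, 0.4, -0.2]
gripper_width: 0.0003
finger_force: 0.0
```

```bash
python3 - <<'E'
from h import *
sc=np.ascontiguousarray(manip.read_camera("scene")[:,:,::-1])
s0=cv2.imread("pics/scene0.png");d=np.abs(sc.astype(int)-s0).max(2)
cv2.imwrite("pics/end.png",np.vstack([sc[100:320,180:480],s0[100:320,180:480]]))
print("pointer areas changed px:",(d[245:270,265:280]>40).sum(),(d[168:185,378:390]>40).sum())
E
```

```text
pointer areas changed px: 0 0
```

View pics/end.png

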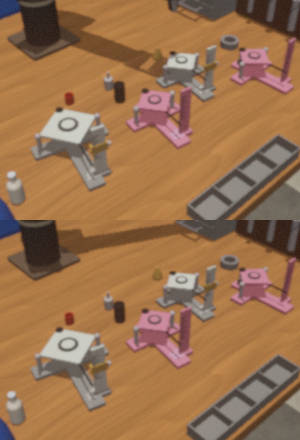

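The end picture (top half) matches the start picture (bottom half): both plates are level, all bystanders are in place, and the hand is clear.

```bash
python3 -c "
from workcell import manip
print(manip.hand_in())"
```

```text
the job is handed in; nothing more can be done
None
```

I pressed the big plate and then the small one to mid-rider, held each for over a second and let it spring back level. The last camera check showed nothing moved and the hand clear; the job is handed in, but no verdict came back.

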